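# Get a child's bath ready: lock the temperature lever, open the flow, fill the bath basket

### The job

Get the child's bath ready: stand the mixer's temperature lever straight up, so that its hole meets the one in the bracket, and lock it by pushing the wooden-handled pin through both, fully home; only then swing the flow lever from shut to half flow, in line with the brass stud (about 30 degrees past upright, towards the tub). Take every bath thing that hangs on the peg rack off its peg and put it, head down or lying, in the plywood basket, which stays standing on the table. Leave all else where it is and let go of everything.

Things in the scene. Friction and masses are not known exactly. Their poses are not given: they have to be found in the camera images.
- temp_lever (a joint): angle of the mixer's temperature lever, the one at the mixer's +y end beside the steel lock bracket: 0 = straight up (its hole is then in line with the bracket's hole), negative = leaning towards the mixer's -x (robot) side; range -1.0 to 1.0 rad; stiff, stays where left
- temp_pivot (a point): point on the temperature lever's hinge axis in the lever's mid-plane, 35 mm above the work surface; the axis is the mixer's y; axes as those of the mixer
- temp_grip (a point): middle of the temperature lever's wooden grip, 108 mm from the hinge; the grip is 16 mm wide (along the hinge axis), 18 mm thick and ends 118 mm from the hinge. The lever below is 14 mm wide
- flow_lever (a joint): angle of the mixer's flow lever, at the mixer's -y end: -0.75 to -0.5 (leaning to the robot's side) = shut, 0 = straight up, +0.5 rad = half flow, where the lever lines up with the brass stud on the rim of the round steel dial next to it; stays where left
- flow_pivot (a point): point on the flow lever's hinge axis in its mid-plane, 35 mm above the surface; axes as those of the mixer
- flow_grip (a point): middle of the flow lever's wooden grip, 108 mm from the hinge, same grip as on the other lever
- mixer: deck-mounted steel bath mixer, fixed: base plate 90 (x) x 225 (y) x 16 mm, from y = -125 to +100 mm of the origin, which lies at its underside, y along the row of the two levers (temperature lever in the plane y = +70 mm, flow lever y = -80 mm), x towards the tub; a low spout (top 88 mm) runs to +x in the middle
- pin_hole (a point): centre of the lock hole, 95 mm above the surface, axes as the mixer's; the hole runs along y, 11 mm square, through the lock bracket (y +2 to +14 mm from here, 56 mm wide, top 15 mm above the hole's centre) and, when the temperature lever is upright, through the lever (y -14 to 0 mm). The pin goes in from the free +y side; home, its shoulder meets the bracket
- pin: lock pin, lies on the work surface: steel shaft 8 mm diameter, 44 mm long to +x, tapered at the tip; square wooden handle 14 x 14 mm, 45 mm long to -x. Origin on the axis at the shoulder between handle and shaft
- pin_tip (a point): tip of the pin's shaft, 44 mm from the shoulder
- rack: fixed wooden peg rack; origin at the surface. Four steel pegs of 8 mm diameter at y = -135, -45, 45, 135 mm, axis 210 mm above the surface, point to -x (towards the robot) from the board's front at x = +21 mm to their ends at x = -41 mm, where the tip turns up by 6 mm; the board is 400 mm wide, from 190 to 230 mm high
- basket: loose open plywood basket 150 (x) x 240 (y) x 75 mm high, walls and floor 6 mm; origin at the centre of its underside
- nail_brush: Hangs on any one of the four pegs, or is absent. Flat wooden handle 38 wide (y), 10 thick (x) with a hole 20 wide, 24 high; hole's centre 78 mm from the origin along +z, bar above it 10, top end at z = +100 mm. Origin at the head's centre; z from head to hole (up while hanging), y across the handle. Head: nail brush 26 x 44 x 52 mm.
- pumice: Hangs on any one of the four pegs, or is absent. Flat wooden handle 38 wide (y), 10 thick (x) with a hole 20 wide, 24 high; hole's centre 78 mm from the origin along +z, bar above it 10, top end at z = +100 mm. Origin at the head's centre; z from head to hole (up while hanging), y across the handle. Head: grey pumice block 26 x 40 x 52 mm.
- disc_scrubber: Hangs on any one of the four pegs, or is absent. Flat wooden handle 38 wide (y), 10 thick (x) with a hole 20 wide, 24 high; hole's centre 78 mm from the origin along +z, bar above it 10, top end at z = +100 mm. Origin at the head's centre; z from head to hole (up while hanging), y across the handle. Head: wooden disc 52 mm across, 22 mm thick.
- ball_massager: Hangs on any one of the four pegs, or is absent. Flat wooden handle 38 wide (y), 10 thick (x) with a hole 20 wide, 24 high; hole's centre 78 mm from the origin along +z, bar above it 10, top end at z = +100 mm. Origin at the head's centre; z from head to hole (up while hanging), y across the handle. Head: dark wooden ball 50 mm across.
- trinket_bowl: white ceramic trinket bowl, 90 mm across, 40 mm high, to be left alone; origin under its centre
- travel_bottle: white plastic travel bottle with flip-top, 38 mm across, 104 mm high, to be left alone; origin under its centre
- tweezers_case: metal tweezers case 105 x 24 x 13 mm, to be left alone; origin under its centre
- salts_box: round wooden bath salts box, 88 mm across, 75 mm high, to be left alone; origin under its centre
- hair_stick1: bamboo hair stick 160 x 7 mm, lying, to be left alone; origin under its middle
- hair_stick2: second bamboo hair stick, the same
- soap_dish: soap dish with a bar of soap, 120 x 85 x 36 mm, to be left alone; origin under its centre
There are look-alikes about, which are no part of the job. Of the things that look like the pin, the smallest one is meant.

How it is judged (in metres and radians):
On the way, in this order (a step that is already met when the one before it is completed fails the run):
1. temperature lever straight up and the pin fully through bracket and lever (value of joint temp_lever between -0.09 and 0.09 rad and distance between pin and pin_hole below 0.024 m and distance between pin_tip and pin_hole between 0.02 and 0.042 m and x of pin_tip in the frame of pin_hole between -0.01 and 0.01 m and z of pin_tip in the frame of pin_hole between -0.01 and 0.01 m and angle between the x axis of pin and the y axis of pin_hole, either way round below 0.25 rad), for 0.2 s.
2. then the flow lever at half flow (value of joint flow_lever between 0.41 and 0.59 rad), for 0.2 s.
At the end, for the whole second after the job is handed in: Temperature lever upright within 0.09 rad, pin through bracket and lever, shoulder within about 7 mm of the bracket; flow lever within 0.09 rad of +0.5; the head of every bath thing from the rack inside the basket below its rim; basket upright on the table; all at rest (all of step 1 and all of step 2 and x of nail_brush in the frame of basket between -0.075 and 0.075 m and y of nail_brush in the frame of basket between -0.118 and 0.118 m and z of nail_brush in the frame of basket between 0 and 0.075 m and linear speed of each of nail_brush, pumice, disc_scrubber, ball_massager below 0.03 m/s and x of pumice in the frame of basket between -0.075 and 0.075 m and y of pumice in the frame of basket between -0.118 and 0.118 m and z of pumice in the frame of basket between 0 and 0.075 m and x of disc_scrubber in the frame of basket between -0.075 and 0.075 m and y of disc_scrubber in the frame of basket between -0.118 and 0.118 m and z of disc_scrubber in the frame of basket between 0 and 0.075 m and x of ball_massager in the frame of basket between -0.075 and 0.075 m and y of ball_massager in the frame of basket between -0.118 and 0.118 m and z of ball_massager in the frame of basket between 0 and 0.075 m and angle between basket's own z axis and vertical below 0.1 rad and height (world z) of basket below 0.02 m and linear speed of each of basket, pin below 0.02 m/s and velocity of joint each of flow_lever, temp_lever below 0.05 rad/s); the robot touches nothing.
It fails at once if a bystander is pushed more than 4 cm from its place or tipped over (distance of any of trinket_bowl, travel_bottle, tweezers_case, salts_box, hair_stick1, hair_stick2, soap_dish from where it was at the start of the episode above 0.04 m or angle between any of trinket_bowl, travel_bottle, tweezers_case, salts_box, soap_dish's own z axis and vertical above 0.6 rad).
Of nail_brush, pumice, disc_scrubber, ball_massager only 2 to 3 are there at a start; the rules pass over those that are not, and their reading is None.
At some moment in a run one of basket may be knocked a few centimetres aside while the robot is not near it.
Once in a run the grip may slacken for a moment while it holds something.
It also fails if it takes over 208 s, if anything falls off the work surface, if the arm or the gripper's body presses on something with over 40 N, if the wrist force passes 120 N, or if a joint passes its speed limit or range.

### The arm

A 6-joint arm with a two-finger parallel gripper is mounted at the origin on the work surface. World frame = base frame: x ahead of the robot, y to its left, z up, the work surface at z = 0. Lengths are in mm, angles in rad, forces in N, time in s.
With the tool pointing down it reaches from about 275 to 1000 mm from the base axis. Payload 8.4 kg.
Tool frame: the origin (TCP) lies midway between the tips of the shut fingers; the grasp point (between the pads) lies 19 mm behind it; z points along the fingers, y is the line along which they close (so a half turn about z gives the same grasp; the last joint's range is limited). The gripper opens to 85 mm and grips with 20 to 120 N. Pads are 22 mm wide; open, the fingers measure 114 mm over their backs; the gripper's body (76 mm by 85 mm) begins 54 mm behind the grasp point. The pads swing forward as they close: fully open they stand 13 mm farther back than shut.
Start: joints at [1.24, 0.353, 1.633, -0, 1.155, -0.002], TCP at [201.816, 591.522, 231.281] pointing down, gripper open.
Joint ranges: [-2.63, 2.63], [-0.92, 2.1], [0.06, 2.66], [-1.3, 4.44], [0, 2.69], [-3.02, 3.02]. Speed limits (rad/s): [2.22, 2.22, 2.79, 3.14, 3.14, 3.14].

### API

Orientations are given as [roll, pitch, yaw] about the fixed x, y, z axes, in that order (R = Rz(yaw) Ry(pitch) Rx(roll)).
In Python, from rig import r, cams gives the robot as it stands. The module is installed in compiled form; this text tells all that it offers.
- The arm moves only by the tool send_rows, never from a script. Its argument "targets" is one flat list of numbers, 7 for each row, row after row: the shift along the tool's x, y, z in m, then the turn, a rotation vector about the tool's x, y, z in rad, then the opening, from -1 (shut) to 1 (fully open). In form: [tx, ty, tz, wx, wy, wz, fingers, tx, ty, tz, wx, wy, wz, fingers, ...]. A call has 1 to 12 rows; each row is the pose to reach, as a shift and turn from the pose commanded when the call began, along the tool's axes at that moment; what a row does not reach only later rows make up. A row lasts 1/12 s, in which the tool goes at most 41.7 mm and 7.16 degrees, less where a joint would pass 70% of its speed; a pose out of reach is approached as far as the arm can. A call with a gripper value outside its range is refused whole. The fingers move at their own pace and stop on an object; "grip_force" is the grip in N (left out, the last holds). Time passes only in rows, so rows that repeat a pose let the fingers close. It gives the time, the measured TCP pose, the force, the opening and the grip force at its end, in the units of the state.
- r.sense(): the state, without advancing time (a new reading comes with each control period).
- cams.grab_frame(name): name is "scene" or "top"; returns a dict with "color" (384x512x3 uint8, blue, green, red), "fx", "fy", "cx", "cy" (pixels), "xyz" and "attitude" of the camera in the world. Camera axes: x right, y down, z forward; pixel columns grow to the right and rows downward; lengths in mm; the calibration is good to about 2 mm. A picture is of the moment at which its call begins. There is no depth.
- r.sign_off(): hands the job in; it is judged then, once.
The state is a dict: "clock": time; "qpos": joint angles; "qvel": joint speeds; "joint_efforts": joint torques, N m; "eef_pos": TCP position; "tcp_rot": TCP orientation; "contact_force": force on the tool from outside, world axes, zero at the start; "wrist_torque": the same for the moment, N m; "opening": opening from 0.0 (shut) to 1.0 (fully open); "grasp_force": force on a finger pad.
Only numpy, scipy, OpenCV 4.12 (cv2) and the standard library are available. Lean on these libraries where they do the work, as an engineer would, in place of code of your own. Each camera call takes 0.05 s, during which the arm holds its last target. There are 200 camera calls.

## Working session

There is one attempt and no reset: what is moved stays moved. The work goes in short steps, Python scripts to look and compute and a tool call to move; the robot and the scene stay as the last step left them, time stands still between calls to the robot, and variables do not carry over. Pictures are saved under pics/ and viewed, at most 14 in all, crops included, and the job is handed in when it is done.

Besides the shell and the picture viewer there is one more tool, called after ">>>" as a command line: name --argument value ..., lists and objects as JSON in quotes. send_rows: Moves the arm, as the interface text tells. Its arguments: {"type":"object","properties":{"targets":{"type":"array"},"grip_force":{"type":"number"}},"required":["targets"]}

```bash
mkdir -p pics
python3 - <<'E'
from rig import r,cams
import cv2,pickle
s=r.sense();print(s)
for n in("scene","top"):
    f=cams.grab_frame(n);pickle.dump(f,open(f"pics/{n}0.pkl","wb"))
    cv2.imwrite(f"pics/{n}0.png",cv2.resize(f["color"],(800,600),interpolation=cv2.INTER_CUBIC));print({k:v for k,v in f.items() if k!="color"})
E
```

```text
{'clock': 0.0, 'qpos': array([ 1.23959569e+00,  3.53655359e-01,  1.63412245e+00,  6.82280927e-06,
        1.15516575e+00, -2.38684038e-03]), 'qvel': array([ 1.09715174e-03,  1.30850821e-03, -8.46820593e-05, -4.40438878e-04,
       -1.67901324e-04,  3.19350649e-03]), 'joint_efforts': array([ 2.46448178e-05, -6.05251765e+01, -3.42066979e+01,  1.01826304e-04,
        9.26454115e-03,  1.31368461e-05]), 'eef_pos': array([201.66665538, 591.08658293, 230.56215975]), 'tcp_rot': array([-3.14024176e+00, -9.46258472e-06,  2.81277609e+00]), 'contact_force': array([ 0.11399676, -0.51102217, -0.6138138 ]), 'wrist_torque': array([ 0.00256078, -0.03797906,  0.02481401]), 'grasp_force': 0.0, 'opening': 1.0035441897971622}
{'fx': 414.80292769751867, 'fy': 414.80292769751867, 'cx': 253.09776775142635, 'cy': 196.14653598624983, 'xyz': array([927.2451596 , 640.07475152, 917.3292232 ]), 'attitude': array([-2.38132577e+00, -1.54649947e-03,  2.52916981e+00])}
{'fx': 353.11453730137595, 'fy': 353.11453730137595, 'cx': 258.2818204754582, 'cy': 190.80435412214237, 'xyz': array([ 377.56064051,   -3.95875088, 1067.70546948]), 'attitude': array([-3.02896406,  0.01956995, -1.55170175])}
```

View pics/scene0.png

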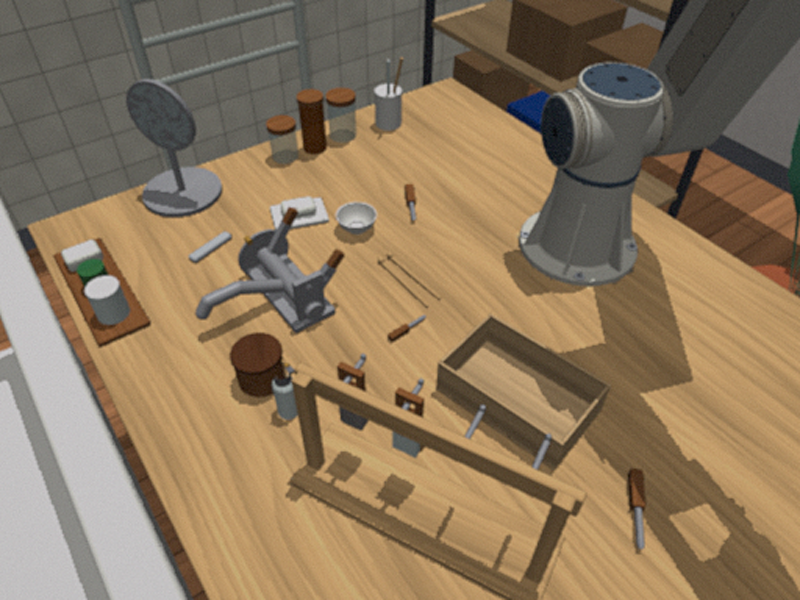

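View pics/top0.png

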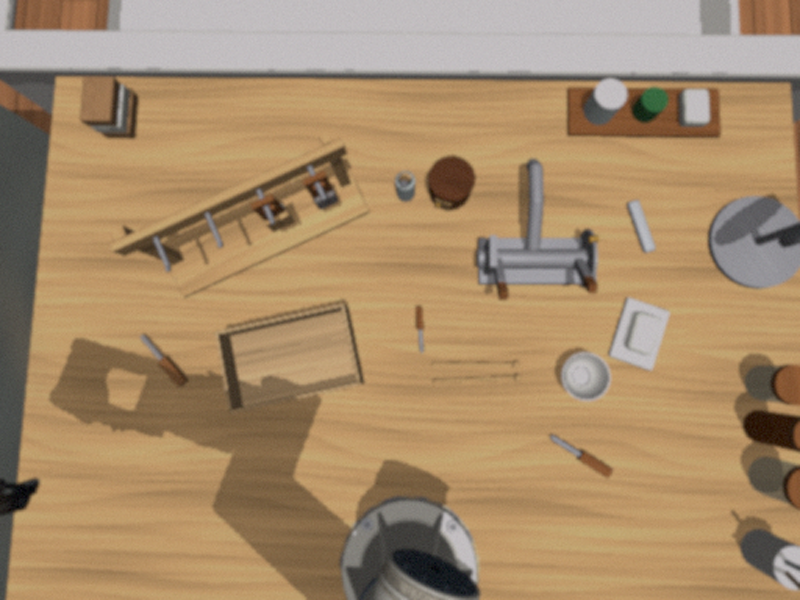

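```bash
cat > h.py <<'E'
import numpy as np,cv2,pickle
from scipy.spatial.transform import Rotation as R
def load(n): return pickle.load(open(f"pics/{n}.pkl","rb"))
def shot(n,tag):
    from rig import cams
    f=cams.grab_frame(n);pickle.dump(f,open(f"pics/{tag}.pkl","wb"));return f
def ray(f,u,v,z,s=1.5625):   # u,v in 800x600 picture pixels
    d=R.from_euler('xyz',f["attitude"]).as_matrix()@np.array([((u+.5)/s-.5-f["cx"])/f["fx"],((v+.5)/s-.5-f["cy"])/f["fy"],1])
    return f["xyz"]+d*(z-f["xyz"][2])/d[2]
def proj(f,P):
    p=(np.atleast_2d(P)-f["xyz"])@R.from_euler('xyz',f["attitude"]).as_matrix()
    return p[:,:2]/p[:,2:]*f["fx"]+[f["cx"],f["cy"]]
def crop(f,u0,v0,u1,v1,name,w=800,pts=[]):
    k=w/(u1-u0);c=cv2.resize(f["color"][v0:v1,u0:u1],None,fx=k,fy=k,interpolation=cv2.INTER_CUBIC)
    for P,col in pts:
        for q in proj(f,P): cv2.circle(c,tuple(int(t) for t in ((q+.5-[u0,v0])*k)),2,col,-1)
    cv2.imwrite(f"pics/{name}.png",c)
def T(x,y,yaw,P):
    c,s=np.cos(yaw),np.sin(yaw);P=np.atleast_2d(np.array(P,float));return P@np.array([[c,s,0],[-s,c,0],[0,0,1]])+[x,y,0]
E
python3 - <<'E'
from h import *
t=load("top0");s=load("scene0")
for n,u,v,z in[("pinend",419,307,7),("pinsh",420,331,7),("piptip",422,351,7),("plateBL",478,284,16),("plateBR",599,284,16),("rackfootL",186,296,10),("rackfootR",368,211,10),("rackL top",115,248,230),("rackRtop",347,150,230),("bFL",235,409,75),("bFR",362,382,75),("bBL",220,335,75),("bBR",346,302,75)]:
    print(n,ray(t,u,v,z).round(1))
for n,u,v,z in[("pinend",391,336,7),("piptip",425,319,7),("rackL",580,500,230),("rackR",300,380,230),("b1",490,320,75),("b2",607,388,75),("b3",555,447,75),("b4",438,372,75)]:
    print("s",n,ray(s,u,v,z).round(1))
crop(t,60,70,240,205,"tc1");crop(t,260,90,440,225,"tc2")
E
```

```text
pinend [481.  -10.5   7. ]
pinsh [434.7 -13.1   7. ]
piptip [396.5 -17.6   7. ]
plateBL [ 526.4 -122.9   16. ]
plateBR [ 530.1 -353.5   16. ]
rackfootL [494.4 443.   10. ]
rackfootR [668.7  92.9  10. ]
rackL top [543.5 466.5 230. ]
rackRtop [706.4 108.5 230. ]
bFL [286.2 314.6  75. ]
bFR [338.2  89.4  75. ]
bBL [417.2 349.   75. ]
bBR [481.2 122.4  75. ]
s pinend [478.8 -11.2   7. ]
s piptip [401.3  -9.2   7. ]
s rackL [553.3 475.3 230. ]
s rackR [731.  142.5 230. ]
s b1 [348.3 106.8  75. ]
s b2 [291.6 326.8  75. ]
s b3 [437.1 357.   75. ]
s b4 [493.8 145.7  75. ]
```

View pics/tc2.png

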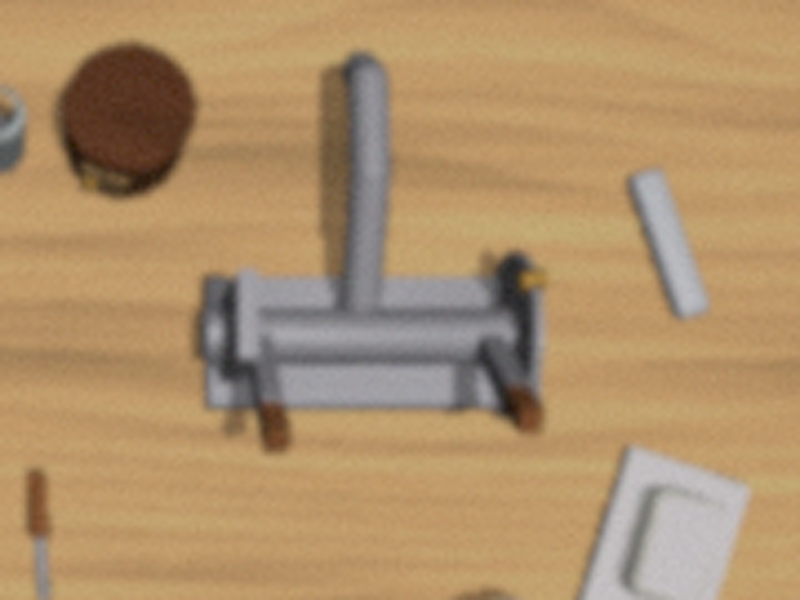

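View pics/tc1.png

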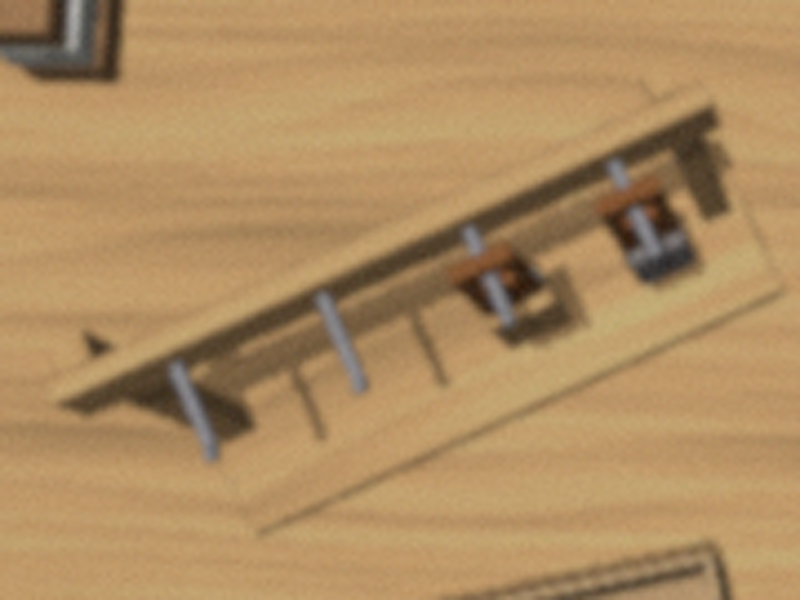

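```bash
cat > fit.py <<'E'
from h import *
from scipy.optimize import least_squares
def full(P,s=1.5625): return (np.array(P,float)+.5)/s-.5
def crp(P,o,k): return (np.array(P,float)+.5)/k-.5+np.array(o)
def fit(obs,x0,names=None):
    def res(p): return np.concatenate([ (proj(f,T(p[0],p[1],p[2],M))-uv).ravel() for f,M,uv in obs])
    q=least_squares(res,x0,loss='soft_l1');e=res(q.x).reshape(-1,2);return q.x,e
E
python3 - <<'E'
from fit import *
t=load("top0");s=load("scene0")
k=800/180
ys=[-135,-45,45,135]
# order left(+y)->right in image
Mt=[[-41,y,213] for y in(135,45,-45,-135)];Mb=[[21,y,210] for y in(135,45,-45,-135)]
p,e=fit([(t,Mt,crp([(211,458),(361,390),(506,325),(650,250)],(60,70),k)),(t,Mb,crp([(177,365),(323,295),(469,230),(615,164)],(60,70),k)),
 (s,Mt,full([(547,438),(482,408),(420,383),(363,358)]))],[600,280,-.45])
print("rack",p.round(3));print(e.round(1).tolist())
p,e=fit([(t,[[-45,100,16],[-45,-125,16],[45,100,16]],crp([(205,407),(541,409),(205,277)],(260,90),k))],[575,-230,0]);print("mixer",p.round(3),e.round(1).tolist())
p2=p
for a in np.arange(-.9,.95,.15):
  pts=[];
  for y in(70,-80): pts.append(proj(t,T(*p,[[118*np.sin(a),y,35+118*np.cos(a)]]))[0]); pts.append((proj(s,T(*p,[[118*np.sin(a),y,35+118*np.cos(a)]]))[0]+.5)*1.5625)
  print(round(a,2),((pts[0]-[260,90])*k).round(),((pts[2]-[260,90])*k).round(),pts[1].round(),pts[3].round())
p,e=fit([(s,[[-75,-120,75],[-75,120,75],[75,120,75],[75,-120,75]],full([(491,320),(607,388),(555,447),(438,372)])),(t,[[-75,-120,75],[-75,120,75],[75,120,75],[75,-120,75]],full([(362,382),(235,409),(220,335),(346,302)]))],[385,230,-.2]);print("basket",p.round(3),e.round(1).tolist())
print("plate in scene",(proj(s,T(*p2,[[-45,100,16],[-45,-125,16],[45,100,16],[0,86,110]]))*1.5625).round())
f=s
crop(s,140,120,260,210,"sc1",800)
E
```

```text
rack [6.09868e+02 2.84855e+02 4.61000e-01]
[[0.7, -0.1], [0.2, -0.3], [0.7, -1.0], [1.1, 0.6], [-0.6, -1.1], [-0.5, -0.6], [-0.6, -1.1], [-0.9, -1.2], [1.0, -1.1], [0.4, -0.1], [0.8, -1.0], [0.5, -0.9]]
mixer [ 5.73398e+02 -2.22663e+02  1.10000e-02] [[0.1, 0.1], [0.0, 0.0], [-0.1, -0.1]]
-0.9 [270. 462.] [517. 463.] [347. 254.] [306. 213.]
-0.75 [274. 440.] [523. 441.] [341. 251.] [301. 210.]
-0.6 [276. 415.] [528. 416.] [335. 250.] [294. 208.]
-0.45 [278. 387.] [532. 388.] [327. 249.] [286. 207.]
-0.3 [280. 358.] [535. 359.] [319. 250.] [278. 208.]
-0.15 [281. 328.] [536. 329.] [310. 252.] [270. 209.]
0.0 [281. 298.] [536. 299.] [302. 255.] [262. 212.]
0.15 [280. 269.] [534. 270.] [293. 260.] [253. 216.]
0.3 [278. 243.] [531. 243.] [284. 265.] [245. 221.]
0.45 [276. 218.] [527. 219.] [277. 272.] [238. 227.]
0.6 [274. 198.] [522. 198.] [269. 279.] [231. 234.]
0.75 [271. 181.] [515. 181.] [263. 287.] [226. 241.]
0.9 [267. 168.] [508. 168.] [258. 295.] [221. 249.]
basket [3.85275e+02 2.23887e+02 2.11000e-01] [[-1.3, -5.2], [0.9, -1.2], [1.1, -0.8], [-2.4, -7.6], [-0.5, 0.4], [-3.9, -0.3], [-2.5, -5.8], [0.1, -0.9]]
plate in scene [[337. 307.]
 [280. 245.]
 [295. 328.]
 [308. 277.]]
```

View pics/sc1.png

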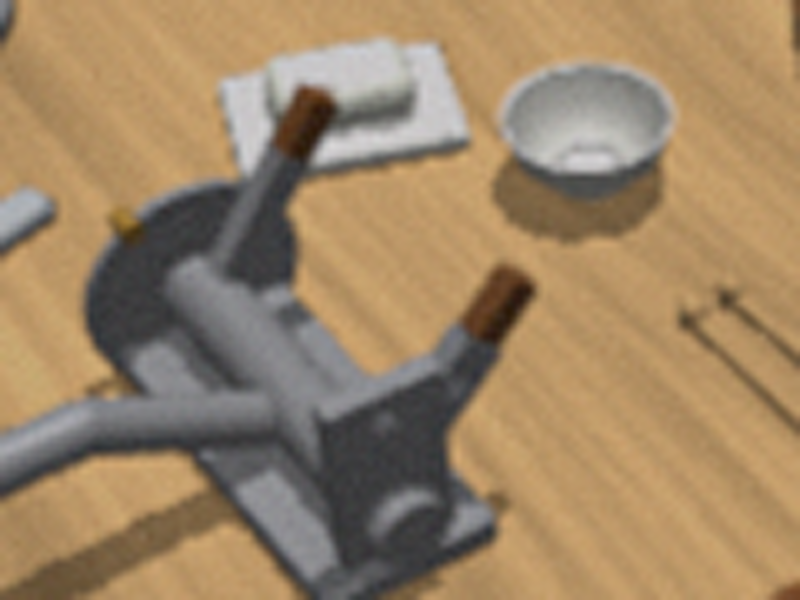

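```bash
cat > mv.py <<'E'
import json,os,sys
from h import *
F="cmd.json"
def cur(): return json.load(open(F)) if os.path.exists(F) else {"p":[201.816,591.522,231.281],"q":R.from_euler('xyz',[np.pi,0,2.8128]).as_quat().tolist()}
def plan(*tg,commit=True):
    """each target: (x,y,z,[r,p,y]|None); rows relative to commanded pose"""
    c=cur();p0=np.array(c["p"]);r0=R.from_quat(c["q"]);r=r0
    for x,y,z,e in tg:
        if e is not None: r=R.from_euler('xyz',e)
        t=np.round(r0.inv().apply(np.array([x,y,z])-p0)/1000,4);w=np.round((r0.inv()*r).as_rotvec(),3)
        print("row",*t,*w," n>=",int(np.ceil(max(np.linalg.norm(t)/.0417,np.linalg.norm(w)/.125))))
    if commit: json.dump({"p":(p0+r0.apply(t*1000)).tolist(),"q":(r0*R.from_rotvec(w)).as_quat().tolist()},open(F,"w"))
E
python3 - <<'E'
from fit import *
from mv import plan
t=load("top0");s=load("scene0");k=800/180;k2=800/120
p,e=fit([(t,[[-45,100,16],[-45,-125,16],[45,100,16],[-28,91,110],[28,91,110]],crp([(205,407),(541,409),(205,277),(237,360),(237,270)],(260,90),k)),
 (s,[[-45,100,16],[0,91,95],[28,91,110],[-28,79,110]],crp([(495,525),(385,425),(324,412),(442,352)],(140,120),k2))],[575,-230,0]);print("mixer",p.round(3),e.round(1).tolist())
for n,u,v,z in[("bottle",405,190,50),("salts",450,178,75),("bowl",585,376,40),("stick",432,362,3),("stick",518,362,3),("dish",640,335,20)]: print(n,ray(t,u,v,z).round())
plan((503,-153,231,[np.pi,0,.011]))
E
```

```text
mixer [ 5.73624e+02 -2.22827e+02  4.00000e-03] [[0.0, -0.2], [-0.0, 0.3], [0.0, -0.4], [0.0, -0.6], [0.0, -0.4], [1.3, -1.4], [0.7, -0.9], [0.6, 1.3], [-1.9, -0.1]]
bottle [699.  20.  50.]
salts [716. -64.  75.]
bowl [ 356. -317.   40.]
stick [376. -37.   3.]
stick [ 379. -201.    3.]
dish [ 434. -427.   20.]
row -0.5255 -0.6074 0.0003 0.0 -0.0 2.802  n>= 23
```

```bash
rm cmd.json
python3 - <<'E'
from mv import *
plan((352,219,231,[np.pi,0,1.412]));plan((503,-153,231,[np.pi,0,.011]))
E
```

```text
row -0.2624 -0.3041 0.0003 0.0 -0.0 1.401  n>= 12
row -0.3434 0.208 -0.0 -0.0 -0.0 1.401  n>= 12
```

>>> send_rows --targets '[-0.2624,-0.3041,0.0003,0,0,1.401,1,-0.2624,-0.3041,0.0003,0,0,1.401,1,-0.2624,-0.3041,0.0003,0,0,1.401,1,-0.2624,-0.3041,0.0003,0,0,1.401,1,-0.2624,-0.3041,0.0003,0,0,1.401,1,-0.2624,-0.3041,0.0003,0,0,1.401,1,-0.2624,-0.3041,0.0003,0,0,1.401,1,-0.2624,-0.3041,0.0003,0,0,1.401,1,-0.2624,-0.3041,0.0003,0,0,1.401,1,-0.2624,-0.3041,0.0003,0,0,1.401,1,-0.2624,-0.3041,0.0003,0,0,1.401,1,-0.2624,-0.3041,0.0003,0,0,1.401,1]'

```text
clock: 1.1
eef_pos: [352.3, 217.3, 230.9]
tcp_rot: [-3.142, 0.0, 1.401]
contact_force: [-0.1, -0.4, 0.1]
opening: 0.997
grasp_force: 0.0
```

>>> send_rows --targets '[-0.3434,0.208,0,0,0,1.401,1,-0.3434,0.208,0,0,0,1.401,1,-0.3434,0.208,0,0,0,1.401,1,-0.3434,0.208,0,0,0,1.401,1,-0.3434,0.208,0,0,0,1.401,1,-0.3434,0.208,0,0,0,1.401,1,-0.3434,0.208,0,0,0,1.401,1,-0.3434,0.208,0,0,0,1.401,1,-0.3434,0.208,0,0,0,1.401,1,-0.3434,0.208,0,0,0,1.401,1,-0.3434,0.208,0,0,0,1.401,1,-0.3434,0.208,0,0,0,1.401,1]'

```text
clock: 2.1
eef_pos: [503.1, -154.8, 230.4]
tcp_rot: [-3.141, 0.001, 0.001]
contact_force: [-0.4, 1.0, 0.6]
opening: 0.994
grasp_force: 0.0
```

>>> send_rows --targets '[0,0,0.06,0,0,0,1,0,0,0.131,0,0,0,1,0,0,0.131,0,0,0,1,0,0,0.131,0,0,0,1,0,0,0.131,0,0,0,1,0,0,0.131,0,0,0,-1,0,0,0.131,0,0,0,-1,0,0,0.131,0,0,0,-1,0,0,0.131,0,0,0,-1,0,0,0.131,0,0,0,-1,0,0,0.131,0,0,0,-1,0,0,0.131,0,0,0,-1]' --grip_force 30

```text
clock: 3.1
eef_pos: [503.5, -154.6, 101.2]
tcp_rot: [3.139, -0.001, 0.012]
contact_force: [-3.0, -9.7, 7.0]
opening: 0.182
grasp_force: 33.9
```

>>> send_rows --targets '[0.007,0,-0.006,0,0,0,-1,0.014,0,-0.01,0,0,0,-1,0.021,0,-0.0135,0,0,0,-1,0.028,0,-0.0165,0,0,0,-1,0.035,0,-0.019,0,0,0,-1,0.042,0,-0.0215,0,0,0,-1,0.049,0,-0.023,0,0,0,-1,0.056,0,-0.0245,0,0,0,-1,0.063,0,-0.025,0,0,0,-1,0.0704,0,-0.0255,0,0,0,-1,0.0704,0,-0.0255,0,0,0,-1,0.0704,0,-0.0255,0,0,0,-1]'

```text
clock: 4.1
eef_pos: [573.3, -153.5, 125.7]
tcp_rot: [3.14, 0.0, 0.011]
contact_force: [0.6, -6.8, -1.4]
opening: 0.18
grasp_force: 31.3
```

>>> send_rows --targets '[0.0704,0,-0.0255,0,0,0,1,0.0704,0,-0.0255,0,0,0,1,0.0704,0,-0.0255,0,0,0,1,0.0704,0,-0.0255,0,0,0,1]'

```text
clock: 4.43
eef_pos: [645.5, -151.5, 151.9]
tcp_rot: [3.141, -0.002, 0.011]
contact_force: [-0.1, -0.1, 0.0]
opening: 0.737
grasp_force: 0.0
```

Run:
```python
from mv import *
c=cur();r0=R.from_quat(c["q"]);c["p"]=(np.array(c["p"])+r0.apply([0,0,131])).tolist()
c["p"]=(np.array(c["p"])+r0.apply([70.4,0,-25.5])).tolist();print(c["p"])
c["p"]=c["p"];import json
# note: last call began at the upright pose -> its shift added again?
from rig import r
s=r.sense();print(s["eef_pos"],s["opening"],s["contact_force"])
```

```text
[573.3686595832011, -152.25771265541428, 125.48099999999994]
[ 645.51639491 -151.50568244  151.87262197] 0.7370529678328522 [-0.11127743 -0.06429871  0.01996431]
```

I repeated the shift by mistake, so the lever has probably been dragged on past upright. I'll move clear and look.

Run:
```python
from mv import *
c=cur();r0=R.from_quat(c["q"])
c["p"]=(np.array(c["p"])+r0.apply([140.8,0,80])).tolist();json.dump(c,open(F,"w"));print(c["p"])
plan((c["p"][0],c["p"][1],230,None),(460,-12,200,[np.pi,0,.03]))
```

```text
[643.7645538951086, -151.4974074359489, 150.98099999999994]
row 0.0 -0.0 -0.079 0.0 0.0 0.0  n>= 2
row -0.1822 -0.1415 -0.049 -0.0 -0.0 -0.019  n>= 6
```

>>> send_rows --targets '[0,0,-0.079,0,0,0,1,0,0,-0.079,0,0,0,1,0,0,-0.079,0,0,0,1,-0.1822,-0.1415,-0.049,0,0,-0.019,1,-0.1822,-0.1415,-0.049,0,0,-0.019,1,-0.1822,-0.1415,-0.049,0,0,-0.019,1,-0.1822,-0.1415,-0.049,0,0,-0.019,1,-0.1822,-0.1415,-0.049,0,0,-0.019,1,-0.1822,-0.1415,-0.049,0,0,-0.019,1,-0.1822,-0.1415,-0.049,0,0,-0.019,1]'

```text
clock: 5.27
eef_pos: [453.8, -10.0, 198.5]
tcp_rot: [-3.141, 0.005, 0.031]
contact_force: [-0.1, -0.2, 0.3]
opening: 1.004
grasp_force: 0.0
```

Run:
```python
from h import *
t=shot("top","t1");s=shot("scene","s1")
crop(t,290,110,410,200,"a",400);crop(s,140,120,260,210,"b",400)
cv2.imwrite("pics/m1.png",np.hstack([cv2.imread("pics/a.png"),cv2.imread("pics/b.png")]))
```

```text
(no output)
```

View pics/m1.png

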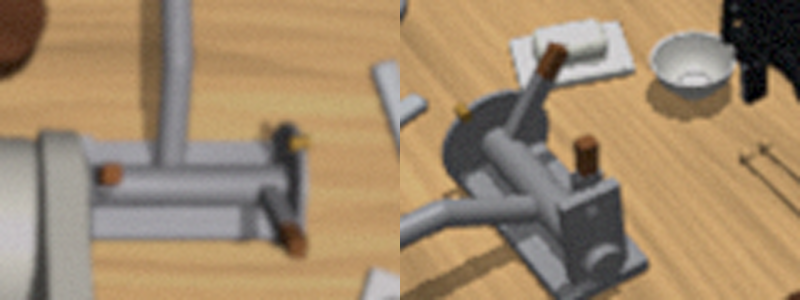

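```bash
cat > lev.py <<'E'
from h import *
MX=(573.6,-222.8,.004)
def grip(a,y):
    b=np.array([[x,yy,z] for x in(-9,9) for yy in(y-8,y+8) for z in(98,118)],float)
    c,s=np.cos(a),np.sin(a);return T(*MX,np.c_[c*b[:,0]+s*b[:,2],b[:,1],35-s*b[:,0]+c*b[:,2]])
def ang(f,y,rng):
    im=f["color"].astype(float);m=((im[...,2]-im[...,0]>35)&(im[...,2]<150)&(im[...,1]<85)).astype(float)
    best=[]
    for a in rng:
        bm=0
        for du in np.arange(-2,2.1,.5):
          for dv in ([0] if True else [0]):
            q=proj(f,grip(a,y))+[du,dv];h=cv2.convexHull((q*16).astype(np.int32))
            k=np.zeros(m.shape,np.uint8);cv2.fillConvexPoly(k,h,1,shift=4)
            u0,v0=(q.min(0)-10).astype(int);u1,v1=(q.max(0)+10).astype(int)
            A=m[v0:v1,u0:u1];B=k[v0:v1,u0:u1];bm=max(bm,(A*B).sum()/np.maximum(A,B).sum())
        best.append(bm)
    best=np.array(best);return [(round(float(a),2),round(float(b),2)) for a,b in zip(rng,best)]
E
python3 - <<'E'
from lev import *
for n in("t1","s1"): print(n,ang(load(n),70,np.arange(-.24,.25,.04)))
for n in("top0","scene0"): print(n,ang(load(n),70,np.arange(-.9,-.5,.04)));
E
```

```text
t1 [(-0.24, 0.05), (-0.2, 0.15), (-0.16, 0.2), (-0.12, 0.22), (-0.08, 0.2), (-0.04, 0.14), (0.0, 0.08), (0.04, 0.01), (0.08, 0.0), (0.12, 0.0), (0.16, 0.0), (0.2, 0.0), (0.24, 0.0)]
s1 [(-0.24, 0.19), (-0.2, 0.3), (-0.16, 0.39), (-0.12, 0.42), (-0.08, 0.45), (-0.04, 0.49), (0.0, 0.48), (0.04, 0.39), (0.08, 0.28), (0.12, 0.15), (0.16, 0.05), (0.2, 0.0), (0.24, 0.0)]
top0 [(-0.9, 0.21), (-0.86, 0.27), (-0.82, 0.35), (-0.78, 0.47), (-0.74, 0.6), (-0.7, 0.6), (-0.66, 0.5), (-0.62, 0.37), (-0.58, 0.27), (-0.54, 0.21)]
scene0 [(-0.9, 0.34), (-0.86, 0.46), (-0.82, 0.48), (-0.78, 0.49), (-0.74, 0.48), (-0.7, 0.47), (-0.66, 0.46), (-0.62, 0.43), (-0.58, 0.38), (-0.54, 0.34)]
```

Run:
```python
from mv import *
plan((573.3,-153,210,[np.pi,0,np.pi/2+.004]));plan((573.3,-153,123,None))
```

```text
row 0.109 0.1443 -0.01 -0.0 -0.0 -1.545  n>= 13
row -0.0 0.0 0.087 0.0 0.0 0.0  n>= 3
```

>>> send_rows --targets '[0.109,0.1443,-0.01,0,0,-1.4,1,0.109,0.1443,-0.01,0,0,-1.4,1,0.109,0.1443,-0.01,0,0,-1.4,1,0.109,0.1443,-0.01,0,0,-1.4,1,0.109,0.1443,-0.01,0,0,-1.4,1,0.109,0.1443,-0.01,0,0,-1.4,1,0.109,0.1443,-0.01,0,0,-1.4,1,0.109,0.1443,-0.01,0,0,-1.4,1,0.109,0.1443,-0.01,0,0,-1.4,1,0.109,0.1443,-0.01,0,0,-1.4,1,0.109,0.1443,-0.01,0,0,-1.4,1,0.109,0.1443,-0.01,0,0,-1.4,1]'

```text
clock: 6.37
eef_pos: [573.9, -154.2, 209.8]
tcp_rot: [3.141, 0.0, 1.436]
contact_force: [0.2, 0.5, -0.1]
opening: 0.997
grasp_force: 0.0
```

>>> send_rows --targets '[0,0,0,0,0,-0.145,1,0,0,0,0,0,-0.145,1,0,0,0,0,0,-0.145,1]'

```text
clock: 6.62
eef_pos: [573.7, -153.9, 209.8]
tcp_rot: [3.141, 0.0, 1.573]
contact_force: [-0.3, 0.1, -0.1]
opening: 0.996
grasp_force: 0.0
```

>>> send_rows --targets '[0,0,0.087,0,0,0,1,0,0,0.087,0,0,0,1,0,0,0.087,0,0,0,1,0,0,0.087,0,0,0,1,0,0,0.087,0,0,0,-1,0,0,0.087,0,0,0,-1,0,0,0.087,0,0,0,-1,0,0,0.087,0,0,0,-1,0,0,0.087,0,0,0,-1,0,0,0.087,0,0,0,-1,0,0,0.087,0,0,0,-1,0,0,0.087,0,0,0,-1]' --grip_force 60

```text
clock: 7.62
eef_pos: [573.5, -153.0, 124.1]
tcp_rot: [3.141, 0.0, 1.575]
contact_force: [-3.0, 0.8, 8.0]
opening: 0.198
grasp_force: 58.7
```

>>> send_rows --targets '[0,0,0,0,0,0,1,0,0,0,0,0,0,1,0,0,0,0,0,0,1,0,0,0,0,0,0,1,0,0,0,0,0,0,1,0,0,-0.077,0,0,0,1,0,0,-0.077,0,0,0,1,0,0,-0.077,0,0,0,1]'

```text
clock: 8.28
eef_pos: [577.0, -153.9, 206.6]
tcp_rot: [3.132, 0.002, 1.575]
contact_force: [1.3, -0.8, 1.1]
opening: 1.001
grasp_force: 0.0
```

>>> send_rows --targets '[0.141,-0.1133,0,0,0,1.4,1,0.141,-0.1133,0,0,0,1.4,1,0.141,-0.1133,0,0,0,1.4,1,0.141,-0.1133,0,0,0,1.4,1,0.141,-0.1133,0,0,0,1.4,1,0.141,-0.1133,0,0,0,1.4,1,0.141,-0.1133,0,0,0,1.4,1,0.141,-0.1133,0,0,0,1.4,1,0.141,-0.1133,0,0,0,1.4,1,0.141,-0.1133,0,0,0,1.4,1,0.141,-0.1133,0,0,0,1.4,1,0.141,-0.1133,0,0,0,1.4,1]'

```text
clock: 9.28
eef_pos: [459.5, -12.4, 199.9]
tcp_rot: [3.142, -0.0, 0.167]
contact_force: [0.3, -0.9, 0.7]
opening: 1.002
grasp_force: 0.0
```

>>> send_rows --targets '[0,0,0,0,0,0.14,1,0,0,0,0,0,0.14,1,0,0,0,0,0,0.14,1]'

```text
clock: 9.53
eef_pos: [459.5, -12.4, 199.9]
tcp_rot: [3.142, -0.0, 0.037]
contact_force: [-0.3, 0.1, 0.2]
opening: 1.002
grasp_force: 0.0
```

Run:
```python
from lev import *
from rig import r
t=shot("top","t2");s=shot("scene","s2");print(r.sense()["eef_pos"],r.sense()["tcp_rot"])
crop(t,290,110,410,200,"a",400,[(grip(0,70),(255,255,0))]);crop(s,140,120,260,210,"b",400,[(grip(0,70),(255,255,0))])
cv2.imwrite("pics/m2.png",np.hstack([cv2.imread("pics/a.png"),cv2.imread("pics/b.png")]))
```

```text
[459.4396839  -12.40932622 199.94321722] [ 3.14155416e+00 -5.25831461e-05  3.80851910e-02]
```

View pics/m2.png

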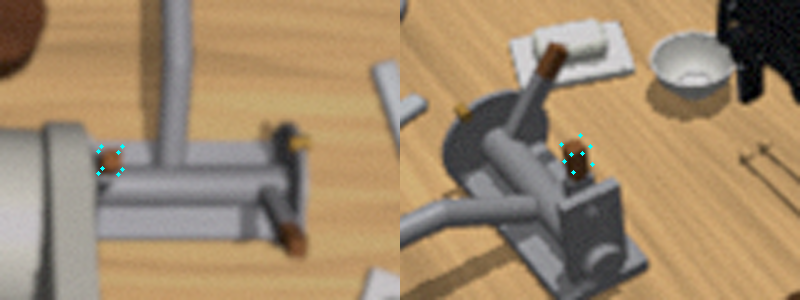

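>>> send_rows --targets '[0,0,0.1,0,0,0,1,0,0,0.16,0,0,0,1,0,0,0.19,0,0,0,1,0,0,0.197,0,0,0,1,0,0,0.197,0,0,0,1,0,0,0.197,0,0,0,-1,0,0,0.197,0,0,0,-1,0,0,0.197,0,0,0,-1,0,0,0.197,0,0,0,-1,0,0,0.197,0,0,0,-1,0,0,0.197,0,0,0,-1,0,0,0.197,0,0,0,-1]' --grip_force 60

```text
clock: 10.63
eef_pos: [460.8, -12.5, 4.9]
tcp_rot: [3.141, -0.003, 0.035]
contact_force: [-2.7, -0.5, 15.7]
opening: 0.142
grasp_force: 59.0
```

>>> send_rows --targets '[0,0,-0.06,0,0,0,-1,0,0,-0.125,0,0,0,-1,0,0,-0.125,0,0,0,-1,0,0,-0.125,0,0,0,-1,0.05,0.012,-0.125,0,0,-0.4,-1,0.1113,0.0264,-0.125,0,0,-0.8,-1,0.1113,0.0264,-0.125,0,0,-0.8,-1,0.1113,0.0264,-0.125,0,0,-0.8,-1,0.1113,0.0264,-0.125,0,0,-0.8,-1,0.1113,0.0264,-0.125,0,0,-0.8,-1,0.1113,0.0264,-0.125,0,0,-0.8,-1]'

```text
clock: 11.55
eef_pos: [571.8, -35.0, 128.8]
tcp_rot: [3.141, -0.001, 0.842]
contact_force: [0.1, 0.9, -0.5]
opening: 0.139
grasp_force: 59.5
```

>>> send_rows --targets '[0,0,0,0,0,-0.74,-1,0,0,0,0,0,-0.74,-1,0,0,0,0,0,-0.74,-1,0,0,0,0,0,-0.74,-1,0,0,0,0,0,-0.74,-1,0,0,0,0,0,-0.74,-1,0,0,0,0,0,-0.74,-1,0,0,0,0,0,-0.74,-1]'

```text
clock: 12.22
eef_pos: [571.7, -34.9, 128.7]
tcp_rot: [3.141, 0.0, 1.571]
contact_force: [-0.3, -0.0, -0.4]
opening: 0.14
grasp_force: 59.5
```

>>> send_rows --targets '[0,0.0015,0.0357,0,0,-0.004,-1,0,0.0015,0.0357,0,0,-0.004,-1,0,0.0015,0.0357,0,0,-0.004,-1,0,0.0015,0.0357,0,0,-0.004,-1]'

```text
clock: 12.55
eef_pos: [573.2, -34.9, 93.0]
tcp_rot: [-3.141, -0.0, 1.577]
contact_force: [0.2, -0.1, -0.1]
opening: 0.137
grasp_force: 59.5
```

Run:
```python
from lev import *
from rig import r
t=shot("top","t3");s=shot("scene","s3");print(r.sense()["eef_pos"],r.sense()["tcp_rot"])
crop(t,270,110,370,185,"a",400);crop(s,150,140,250,215,"b",400)
cv2.imwrite("pics/m3.png",cv2.resize(np.hstack([cv2.imread("pics/a.png"),cv2.imread("pics/b.png")]),None,fx=1,fy=1))
```

```text
[573.83323871 -34.99515523  93.5925291 ] [3.13995547e+00 1.29739496e-04 1.57770880e+00]
```

View pics/m3.png

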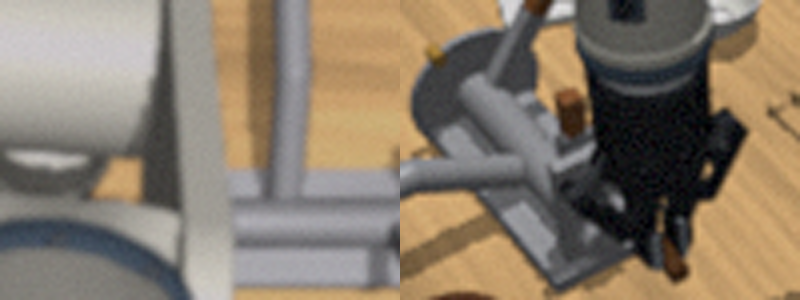

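>>> send_rows --targets '[-0.02,-0.0003,0,0,0,0.002,-1,-0.025,-0.0003,0,0,0,0.002,-1,-0.028,-0.0003,0,0,0,0.002,-1,-0.031,-0.0003,0,0,0,0.002,-1,-0.033,-0.0003,0,0,0,0.002,-1,-0.035,-0.0003,0,0,0,0.002,-1,-0.035,-0.0003,0,0,0,0.002,-1]'

```text
clock: 13.23
eef_pos: [573.1, -70.0, 92.3]
tcp_rot: [3.142, -0.0, 1.577]
contact_force: [-0.1, 0.0, 0.5]
opening: 0.144
grasp_force: 59.5
```

>>> send_rows --targets '[-0.002,0,0,0,0,0,-1,-0.004,0,0,0,0,0,-1,-0.006,0,0,0,0,0,-1,-0.008,0,0,0,0,0,-1,-0.01,0,0,0,0,0,-1]'

```text
clock: 13.65
eef_pos: [573.1, -80.1, 92.3]
tcp_rot: [-3.142, -0.0, 1.577]
contact_force: [-0.5, 0.1, -1.0]
opening: 0.145
grasp_force: 59.5
```

>>> send_rows --targets '[-0.002,0,0,0,0,0,-1,-0.004,0,0,0,0,0,-1,-0.006,0,0,0,0,0,-1,-0.008,0,0,0,0,0,-1,-0.01,0,0,0,0,0,-1,-0.012,0,0,0,0,0,-1,-0.014,0,0,0,0,0,-1,-0.016,0,0,0,0,0,-1]'

```text
clock: 14.32
eef_pos: [573.2, -96.1, 92.3]
tcp_rot: [3.142, 0.0, 1.577]
contact_force: [0.7, 1.0, -0.6]
opening: 0.139
grasp_force: 59.5
```

>>> send_rows --targets '[-0.0015,0,0,0,0,0,-1,-0.003,0,0,0,0,0,-1,-0.0045,0,0,0,0,0,-1,-0.006,0,0,0,0,0,-1,-0.0075,0,0,0,0,0,-1,-0.009,0,0,0,0,0,-1]'

```text
clock: 14.82
eef_pos: [573.3, -105.0, 92.3]
tcp_rot: [3.142, -0.0, 1.577]
contact_force: [0.8, -0.2, 0.2]
opening: 0.145
grasp_force: 59.5
```

>>> send_rows --targets '[-0.001,0,0,0,0,0,-1,-0.002,0,0,0,0,0,-1,-0.003,0,0,0,0,0,-1,-0.004,0,0,0,0,0,-1,-0.004,0,0,0,0,0,-1]'

```text
clock: 15.23
eef_pos: [573.3, -109.1, 92.3]
tcp_rot: [3.142, 0.0, 1.577]
contact_force: [-0.3, -0.1, 0.1]
opening: 0.14
grasp_force: 59.5
```

>>> send_rows --targets '[-0.001,0,0,0,0,0,-1,-0.002,0,0,0,0,0,-1,-0.003,0,0,0,0,0,-1,-0.003,0,0,0,0,0,-1]'

```text
clock: 15.57
eef_pos: [573.3, -110.0, 92.3]
tcp_rot: [-3.141, -0.003, 1.576]
contact_force: [0.4, 10.6, 1.5]
opening: 0.14
grasp_force: 59.7
```

>>> send_rows --targets '[-0.002,0,0,0,0,0,-1,-0.002,0,0,0,0,0,-1]'

```text
clock: 15.73
eef_pos: [573.3, -110.2, 92.3]
tcp_rot: [-3.141, -0.006, 1.575]
contact_force: [0.9, 21.9, 3.4]
opening: 0.141
grasp_force: 59.9
```

>>> send_rows --targets '[0.004,0,0,0,0,0,-1,0.004,0,0,0,0,0,-1,0.004,0,0,0,0,0,1,0.004,0,0,0,0,0,1,0.004,0,0,0,0,0,1,0.004,0,0,0,0,0,1,0.004,0,-0.1,0,0,0,1,0.004,0,-0.1,0,0,0,1,0.004,0,-0.1,0,0,0,1,0.004,0,-0.13,0,0,0,1,0.004,0,-0.13,0,0,0,1]'

```text
clock: 16.65
eef_pos: [576.1, -110.8, 228.0]
tcp_rot: [3.134, 0.002, 1.576]
contact_force: [1.3, -0.8, -0.2]
opening: 0.999
grasp_force: 0.0
```

Run:
```python
from rig import r
s=r.sense();print(s["eef_pos"],s["tcp_rot"],s["qpos"])
```

```text
[ 576.06705137 -110.76760819  228.04214236] [3.13356787e+00 1.76710753e-03 1.57646941e+00] [-1.92431550e-01  2.92603272e-01  1.72710539e+00 -1.70659231e-04
  1.11366838e+00 -1.98037032e-01]
```

```bash
cat >> mv.py <<'E'
def setcmd(p,e): json.dump({"p":list(p),"q":R.from_euler('xyz',e).as_quat().tolist()},open(F,"w"))
E
python3 - <<'E'
from mv import *
setcmd((573.3,-110,222.3),[np.pi,0,1.577])
def L(a,d): return (573.6+d*np.sin(a),-302.8,35+d*np.cos(a),[np.pi+a,0,np.pi/2+.004])
plan(L(-.62,180))
plan(L(-.62,92))
plan(*[L(a,92) for a in(-.52,-.42,-.31,-.2,-.1,0,.1,.2,.3,.4,.5)])
plan(L(.5,190))
E
```

```text
row -0.1921 -0.1055 0.0408 -0.62 -0.001 0.002  n>= 6
row -0.0002 0.0 0.088 0.0 0.0 0.0  n>= 3
row -0.0001 0.0092 0.0005 0.1 0.0 0.0  n>= 1
row -0.0001 0.0183 0.0018 0.2 0.0 0.0  n>= 2
row -0.0001 0.0281 0.0044 0.31 0.0 0.0  n>= 3
row -0.0002 0.0375 0.008 0.42 0.0 0.0  n>= 4
row -0.0002 0.0457 0.0122 0.52 0.0 0.0  n>= 5
row -0.0003 0.0535 0.0171 0.62 0.0 0.0  n>= 5
row -0.0003 0.0607 0.0228 0.72 0.0 0.0  n>= 6
row -0.0003 0.0673 0.0292 0.82 0.0 0.0  n>= 7
row -0.0004 0.0732 0.0363 0.92 0.0 0.0  n>= 8
row -0.0004 0.0784 0.0439 1.02 0.0 0.0  n>= 9
row -0.0004 0.0828 0.0519 1.12 0.0 0.0  n>= 9
row -0.0002 0.0 -0.098 0.0 0.0 -0.0  n>= 3
```

>>> send_rows --targets '[-0.1921,-0.1055,0.0408,-0.62,-0.001,0.002,1,-0.1921,-0.1055,0.0408,-0.62,-0.001,0.002,1,-0.1921,-0.1055,0.0408,-0.62,-0.001,0.002,1,-0.1921,-0.1055,0.0408,-0.62,-0.001,0.002,1,-0.1921,-0.1055,0.0408,-0.62,-0.001,0.002,1,-0.1921,-0.1055,0.0408,-0.62,-0.001,0.002,1,-0.1921,-0.1055,0.0408,-0.62,-0.001,0.002,1,-0.1921,-0.1055,0.0408,-0.62,-0.001,0.002,1,-0.1921,-0.1055,0.0408,-0.62,-0.001,0.002,1,-0.1921,-0.1055,0.0408,-0.62,-0.001,0.002,1]'

```text
clock: 17.48
eef_pos: [467.0, -304.7, 180.4]
tcp_rot: [2.522, 0.0, 1.57]
contact_force: [0.6, 0.1, 0.2]
opening: 1.003
grasp_force: 0.0
```

Run:
```python
from h import *
t=shot("top","t4");s=shot("scene","s4")
MX=(573.6,-222.8,.004)
crop(t,250,110,370,200,"a",400);crop(s,150,110,270,200,"b",400)
cv2.imwrite("pics/m4.png",np.hstack([cv2.imread("pics/a.png"),cv2.imread("pics/b.png")]))
```

```text
(no output)
```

View pics/m4.png

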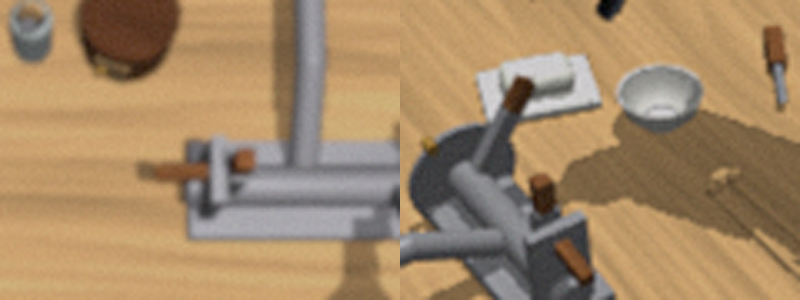

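>>> send_rows --targets '[0,0,0.044,0,0,0,1,0,0,0.088,0,0,0,1,0,0,0.088,0,0,0,1,0,0,0.088,0,0,0,1,0,0,0.088,0,0,0,-1,0,0,0.088,0,0,0,-1,0,0,0.088,0,0,0,-1,0,0,0.088,0,0,0,-1,0,0,0.088,0,0,0,-1,0,0,0.088,0,0,0,-1,0,0,0.088,0,0,0,-1]' --grip_force 50

```text
clock: 18.5
eef_pos: [520.1, -303.0, 111.1]
tcp_rot: [2.52, 0.001, 1.574]
contact_force: [-7.7, 0.9, 11.3]
opening: 0.2
grasp_force: 49.9
```

>>> send_rows --targets '[0,0.0092,0.0005,0.1,0,0,-1,0,0.0183,0.0018,0.2,0,0,-1,0,0.0281,0.0044,0.31,0,0,-1,0,0.0375,0.008,0.42,0,0,-1,0,0.0457,0.0122,0.52,0,0,-1,0,0.0535,0.0171,0.62,0,0,-1,0,0.0607,0.0228,0.72,0,0,-1,0,0.0673,0.0292,0.82,0,0,-1,0,0.0732,0.0363,0.92,0,0,-1,0,0.0784,0.0439,1.02,0,0,-1,0,0.0828,0.0519,1.12,0,0,-1,0,0.0828,0.0519,1.12,0,0,-1]'

```text
clock: 19.5
eef_pos: [619.0, -300.9, 118.4]
tcp_rot: [-2.656, 0.001, 1.574]
contact_force: [9.6, 3.8, 0.8]
opening: 0.199
grasp_force: 50.7
```

>>> send_rows --targets '[0,0,0,0,0,0,-1,0,0,0,0,0,0,-1,0,0,0,0,0,0,1,0,0,0,0,0,0,1,0,0,0,0,0,0,1,0,0,0,0,0,0,1,0,0,-0.098,0,0,0,1,0,0,-0.098,0,0,0,1,0,0,-0.098,0,0,0,1,0,0,-0.098,0,0,0,1]'

```text
clock: 20.33
eef_pos: [665.8, -302.8, 207.3]
tcp_rot: [-2.667, 0.003, 1.575]
contact_force: [1.1, 0.5, 1.0]
opening: 1.002
grasp_force: 0.0
```

Run:
```python
from fit import *
from mv import *
from rig import r
t=load("top0");k=800/180
X,Y,a=609.9,284.9,.461
for u,v in[(487,267),(632,202)]:
    P=ray(t,*(crp([(u,v)],(60,70),k)[0]),224,1.0);d=P-[X,Y,0];print(P.round(),"local",(d[0]*np.cos(a)+d[1]*np.sin(a)).round(1),(-d[0]*np.sin(a)+d[1]*np.cos(a)).round(1))
s=r.sense();print(s["eef_pos"],s["tcp_rot"],s["qpos"].round(2))
t=shot("top","t5");s=shot("scene","s5")
crop(t,60,70,240,205,"a",400);crop(s,170,190,390,355,"b",400)
cv2.imwrite("pics/m5.png",np.hstack([cv2.imread("pics/a.png"),cv2.imread("pics/b.png")]))
```

```text
[621. 237. 224.] local -11.8 -47.7
[659. 158. 224.] local -12.9 -135.7
[ 665.83942424 -302.75579466  207.33795068] [-2.66733972  0.00292412  1.57475646] [-0.35  0.81  1.01 -0.17  1.77 -0.35]
```

View pics/m5.png

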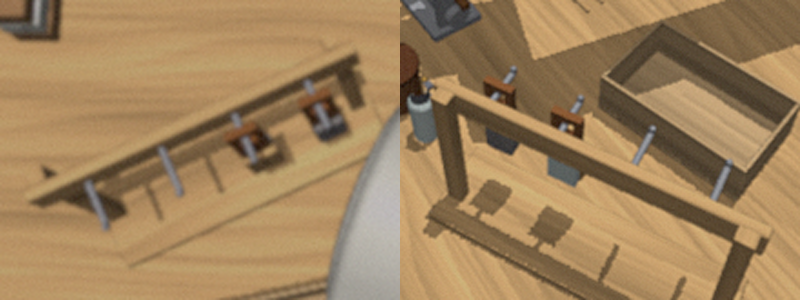

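Run:
```python
from mv import *
plan((560,-30,320,[np.pi,0,1.1]))
plan((621,238,320,[np.pi,0,.461]))
```

```text
row 0.2731 -0.1476 -0.0542 -0.49 0.119 0.465  n>= 8
row 0.2665 -0.0673 -0.0 -0.0 0.0 0.639  n>= 7
```

>>> send_rows --targets '[0,0,-0.08,0,0,0,1,0,0,-0.08,0,0,0,1,0.2731,-0.1476,-0.0542,-0.49,0.119,0.465,1,0.2731,-0.1476,-0.0542,-0.49,0.119,0.465,1,0.2731,-0.1476,-0.0542,-0.49,0.119,0.465,1,0.2731,-0.1476,-0.0542,-0.49,0.119,0.465,1,0.2731,-0.1476,-0.0542,-0.49,0.119,0.465,1,0.2731,-0.1476,-0.0542,-0.49,0.119,0.465,1,0.2731,-0.1476,-0.0542,-0.49,0.119,0.465,1,0.2731,-0.1476,-0.0542,-0.49,0.119,0.465,1,0.2731,-0.1476,-0.0542,-0.49,0.119,0.465,1,0.2731,-0.1476,-0.0542,-0.49,0.119,0.465,1]'

```text
clock: 21.43
eef_pos: [554.7, -28.5, 318.3]
tcp_rot: [3.127, -0.008, 1.101]
contact_force: [1.9, -0.5, 1.2]
opening: 1.0
grasp_force: 0.0
```

>>> send_rows --targets '[0.2665,-0.0673,0,0,0,0.639,1,0.2665,-0.0673,0,0,0,0.639,1,0.2665,-0.0673,0,0,0,0.639,1,0.2665,-0.0673,0,0,0,0.639,1,0.2665,-0.0673,0,0,0,0.639,1,0.2665,-0.0673,0,0,0,0.639,1,0.2665,-0.0673,0,0,0,0.639,1,0.2665,-0.0673,0,0,0,0.639,1,0.2665,-0.0673,0,0,0,0.639,1,0.2665,-0.0673,0,0,0,0.639,1]'

```text
clock: 22.27
eef_pos: [617.3, 237.4, 318.5]
tcp_rot: [3.133, -0.014, 0.46]
contact_force: [-0.9, -0.2, 0.4]
opening: 0.997
grasp_force: 0.0
```

>>> send_rows --targets '[0,0,0,0,0,0,1,0,0,0.04,0,0,0,1,0,0,0.08,0,0,0,1,0,0,0.11,0,0,0,1,0,0,0.13,0,0,0,1,0,0,0.13,0,0,0,1,0,0,0.13,0,0,0,-1,0,0,0.13,0,0,0,-1,0,0,0.13,0,0,0,-1,0,0,0.13,0,0,0,-1,0,0,0.13,0,0,0,-1]' --grip_force 60

```text
clock: 23.18
eef_pos: [620.8, 239.1, 192.5]
tcp_rot: [3.133, -0.02, 0.461]
contact_force: [-0.5, -1.1, 7.1]
opening: 0.428
grasp_force: 59.3
```

>>> send_rows --targets '[0,0,-0.005,0,0,0,-1,0,0,-0.011,0,0,0,-1,0,0,-0.011,0,0,0,-1,-0.008,0,-0.011,0,0,0,-1,-0.016,0,-0.011,0,0,0,-1,-0.024,0,-0.011,0,0,0,-1,-0.032,0,-0.011,0,0,0,-1,-0.042,0,-0.011,0,0,0,-1,-0.052,0,-0.011,0,0,0,-1,-0.065,0,-0.011,0,0,0,-1,-0.08,0,-0.011,0,0,0,-1,-0.08,0,-0.011,0,0,0,-1]'

```text
clock: 24.18
eef_pos: [544.8, 201.9, 199.6]
tcp_rot: [3.134, -0.014, 0.461]
contact_force: [0.2, 0.2, -0.9]
opening: 0.434
grasp_force: 60.0
```

Run:
```python
from h import *
t=shot("top","t6");s=shot("scene","s6")
crop(t,100,160,260,280,"a",400);crop(s,170,170,410,350,"b",400)
cv2.imwrite("pics/m6.png",np.hstack([cv2.imread("pics/a.png"),cv2.imread("pics/b.png")]))
```

```text
(no output)
```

View pics/m6.png

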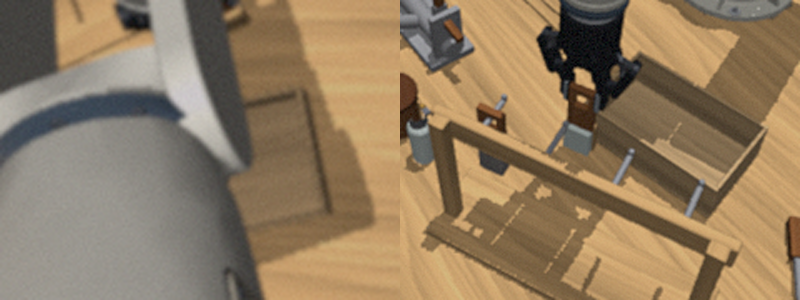

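Run:
```python
from mv import *
setcmd((549.3,202.4,201),[np.pi,0,.461])
plan((549.3,202.4,215,None),(375.6,274.7,215,[np.pi,0,.23]))
plan((375.6,274.7,102,None))
```

```text
row -0.0 0.0 -0.014 0.0 0.0 0.0  n>= 1
row -0.1234 -0.142 -0.014 -0.0 -0.0 0.231  n>= 5
row -0.0 -0.0 0.113 0.0 0.0 0.0  n>= 3
```

>>> send_rows --targets '[0,0,-0.014,0,0,0,-1,-0.03,-0.035,-0.014,0,0,0.06,-1,-0.06,-0.07,-0.014,0,0,0.12,-1,-0.09,-0.105,-0.014,0,0,0.18,-1,-0.11,-0.127,-0.014,0,0,0.231,-1,-0.1234,-0.142,-0.014,0,0,0.231,-1,-0.1234,-0.142,-0.014,0,0,0.231,-1,-0.1234,-0.142,-0.014,0,0,0.231,-1]'

```text
clock: 24.95
eef_pos: [373.7, 276.6, 211.3]
tcp_rot: [3.138, -0.019, 0.232]
contact_force: [0.4, 0.2, -0.3]
opening: 0.431
grasp_force: 60.2
```

Run:
```python
from h import *
t=shot("top","t7");s=shot("scene","s7")
cv2.imwrite("pics/m7.png",np.hstack([cv2.resize(t["color"],(400,300)),cv2.resize(s["color"][130:350,190:483],(400,300))]))
```

```text
(no output)
```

View pics/m7.png

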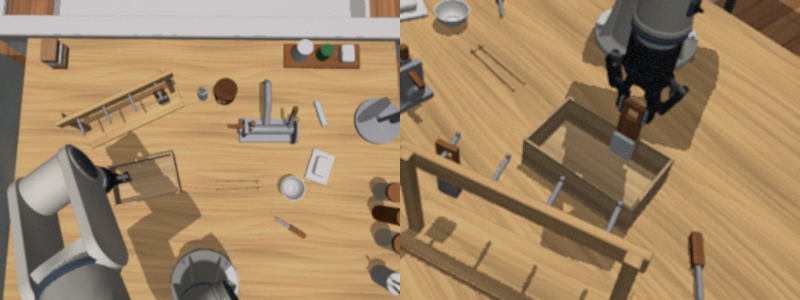

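>>> send_rows --targets '[0,0,0.035,0,0,0,-1,0,0,0.07,0,0,0,-1,0,0,0.095,0,0,0,-1,0,0,0.107,0,0,0,-1,0,0,0.107,0,0,0,-1,0,0,0.107,0,0,0,-1]'

```text
clock: 25.55
eef_pos: [376.8, 275.2, 103.1]
tcp_rot: [3.137, -0.017, 0.228]
contact_force: [0.0, -1.2, -2.0]
opening: 0.434
grasp_force: 61.5
```

>>> send_rows --targets '[0,0,0.003,0,0,0,-1,0,0,0.003,0,0,0,-1,0,0,0.003,0,0,0,1,0,0,0.003,0,0,0,1,0,0,0.003,0,0,0,1,0,0,0.003,0,0,0,1,0,0,0.003,0,0,0,1,0,0,-0.06,0,0,0,1,0,0,-0.12,0,0,0,1,0,0,-0.15,0,0,0,1,0,0,-0.2,0,0,0,1,0,0,-0.2,0,0,0,1]'

```text
clock: 26.55
eef_pos: [372.1, 275.5, 306.8]
tcp_rot: [3.139, -0.019, 0.23]
contact_force: [1.2, 1.5, -0.4]
opening: 0.999
grasp_force: 0.0
```

Run:
```python
from h import *
s=shot("scene","s8")
from mv import *
setcmd((375.6,274.7,302),[np.pi,0,.23])
plan((659,159,320,[np.pi,0,.461]))
cv2.imwrite("pics/m8.png",cv2.resize(s["color"][130:350,190:483],(400,300)))
```

```text
row 0.2496 0.1773 -0.018 0.0 0.0 -0.231  n>= 8
```

View pics/m8.png

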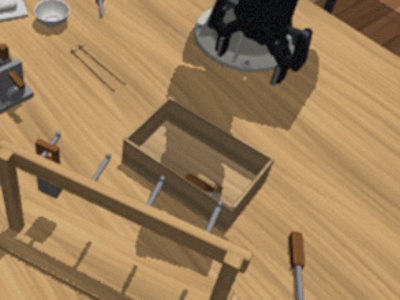

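>>> send_rows --targets '[0.2496,0.1773,-0.018,0,0,-0.231,1,0.2496,0.1773,-0.018,0,0,-0.231,1,0.2496,0.1773,-0.018,0,0,-0.231,1,0.2496,0.1773,-0.018,0,0,-0.231,1,0.2496,0.1773,-0.018,0,0,-0.231,1,0.2496,0.1773,-0.018,0,0,-0.231,1,0.2496,0.1773,-0.018,0,0,-0.231,1,0.2496,0.1773,-0.018,0,0,-0.231,1,0.2496,0.1773,-0.018,0,0,-0.231,1,0.2496,0.1773,-0.018,0,0,-0.231,1,0.2496,0.1773,-0.018,0,0,-0.231,1,0.2496,0.1773,-0.018,0,0,-0.231,1]'

```text
clock: 27.6
eef_pos: [654.0, 160.4, 326.8]
tcp_rot: [3.134, -0.016, 0.462]
contact_force: [0.2, -0.3, -0.1]
opening: 1.002
grasp_force: 0.0
```

>>> send_rows --targets '[0.002,0,0,0,0,0,1,0.002,0,0.04,0,0,0,1,0.002,0,0.08,0,0,0,1,0.002,0,0.115,0,0,0,1,0.002,0,0.134,0,0,0,1,0.002,0,0.134,0,0,0,1,0.002,0,0.134,0,0,0,1]'

```text
clock: 28.18
eef_pos: [658.7, 161.1, 192.7]
tcp_rot: [3.134, -0.015, 0.461]
contact_force: [0.4, -0.5, 0.2]
opening: 1.001
grasp_force: 0.0
```

>>> send_rows --targets '[0,0,0,0,0,0,-1,0,0,0,0,0,0,-1,0,0,0,0,0,0,-1,0,0,0,0,0,0,-1,0,0,0,0,0,0,-1,0,0,0,0,0,0,-1]'

```text
clock: 28.68
eef_pos: [660.2, 160.9, 194.7]
tcp_rot: [3.134, -0.019, 0.461]
contact_force: [-1.2, -0.1, 6.2]
opening: 0.431
grasp_force: 59.2
```

>>> send_rows --targets '[0,0,-0.005,0,0,0,-1,0,0,-0.011,0,0,0,-1,0,0,-0.011,0,0,0,-1,-0.008,0,-0.011,0,0,0,-1,-0.016,0,-0.011,0,0,0,-1,-0.024,0,-0.011,0,0,0,-1,-0.032,0,-0.011,0,0,0,-1,-0.042,0,-0.011,0,0,0,-1,-0.052,0,-0.011,0,0,0,-1,-0.065,0,-0.011,0,0,0,-1,-0.08,0,-0.011,0,0,0,-1,-0.08,0,-0.011,0,0,0,-1]'

```text
clock: 29.68
eef_pos: [584.6, 123.8, 202.3]
tcp_rot: [3.134, -0.014, 0.46]
contact_force: [-0.6, -0.5, -0.9]
opening: 0.433
grasp_force: 60.0
```

Run:
```python
from h import *
s=shot("scene","s9")
cv2.imwrite("pics/m9.png",cv2.resize(s["color"][130:350,150:443],(400,300)))
from mv import *
from rig import r
x=r.sense();print(x["eef_pos"],x["tcp_rot"])
setcmd(x["eef_pos"],[np.pi,0,x["tcp_rot"][2]])
p=x["eef_pos"]
plan((p[0],p[1],215,None),(387+11.4,226-48.7,215,[np.pi,0,.23]))
```

```text
[586.15944222 124.40681241 202.7088992 ] [ 3.13406378 -0.01571867  0.46020008]
row -0.0 0.0 -0.0123 0.0 0.0 0.0  n>= 1
row -0.1447 -0.1308 -0.0123 -0.0 -0.0 0.23  n>= 5
```

View pics/m9.png

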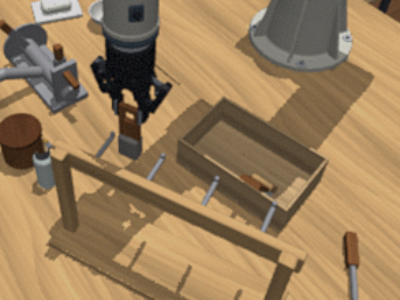

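>>> send_rows --targets '[0,0,-0.0123,0,0,0,-1,-0.03,-0.027,-0.0123,0,0,0.05,-1,-0.06,-0.054,-0.0123,0,0,0.1,-1,-0.09,-0.081,-0.0123,0,0,0.15,-1,-0.12,-0.108,-0.0123,0,0,0.2,-1,-0.1447,-0.1308,-0.0123,0,0,0.23,-1,-0.1447,-0.1308,-0.0123,0,0,0.23,-1,-0.1447,-0.1308,-0.0123,0,0,0.23,-1,-0.1447,-0.1308,-0.0123,0,0,0.23,-1]'

```text
clock: 30.48
eef_pos: [401.1, 178.7, 212.7]
tcp_rot: [3.138, -0.02, 0.232]
contact_force: [0.8, 0.2, -1.0]
opening: 0.432
grasp_force: 60.3
```

```bash
cat > tm.py <<'E'
from h import *
def tm(a,b,u,v,w=14,S=30):
    A=a["color"][v-w:v+w,u-w:u+w];B=b["color"][v-S:v+S,u-S:u+S]
    m=cv2.matchTemplate(B,A,cv2.TM_CCOEFF_NORMED);_,x,_,l=cv2.minMaxLoc(m);return (l[0]-(S-w),l[1]-(S-w),round(x,2))
E
python3 - <<'E'
from tm import *
s=shot("scene","s10");o=load("s9")
for c in[(359,297),(389,248),(281,236),(314,204)]: print(c,tm(o,s,*c))
from rig import r
x=r.sense();print(x["eef_pos"],x["tcp_rot"],x["grasp_force"])
E
```

```text
(359, 297) (0, 0, 1.0)
(389, 248) (0, 0, 0.89)
(281, 236) (0, 0, 0.83)
(314, 204) (-16, 15, 0.48)
[401.30175121 178.44561735 212.4773286 ] [ 3.1381231  -0.01994905  0.23112206] 60.291002690792084
```

>>> send_rows --targets '[0,0,0.035,0,0,0,-1,0,0,0.07,0,0,0,-1,0,0,0.095,0,0,0,-1,0,0,0.106,0,0,0,-1,0,0,0.106,0,0,0,-1,0,0,0.106,0,0,0,-1]'

```text
clock: 31.03
eef_pos: [402.7, 177.8, 104.9]
tcp_rot: [3.138, -0.017, 0.23]
contact_force: [0.0, 0.1, -0.3]
opening: 0.429
grasp_force: 61.7
```

>>> send_rows --targets '[0,0,0.001,0,0,0,-1,0,0,0.001,0,0,0,1,0,0,0.001,0,0,0,1,0,0,0.001,0,0,0,1,0,0,0.001,0,0,0,1,0,0,0.001,0,0,0,1,0,0,-0.06,0,0,0,1,0,0,-0.12,0,0,0,1,0,0,-0.18,0,0,0,1,0,0,-0.2,0,0,0,1,0,0,-0.2,0,0,0,1]'

```text
clock: 31.95
eef_pos: [397.9, 178.0, 308.8]
tcp_rot: [3.138, -0.02, 0.231]
contact_force: [0.4, 0.2, 0.8]
opening: 1.004
grasp_force: 0.0
```

>>> send_rows --targets '[-0.02,-0.28,0,0,0,0,1,-0.02,-0.28,0,0,0,0,1,-0.02,-0.28,0,0,0,0,1,-0.02,-0.28,0,0,0,0,1,-0.02,-0.28,0,0,0,0,1,-0.02,-0.28,0,0,0,0,1,-0.02,-0.28,0,0,0,0,1,-0.02,-0.28,0,0,0,0,1,-0.02,-0.28,0,0,0,0,1,-0.02,-0.28,0,0,0,0,1]'

```text
clock: 32.78
eef_pos: [314.3, 445.4, 303.9]
tcp_rot: [3.137, -0.017, 0.231]
contact_force: [-0.6, 0.0, 0.0]
opening: 0.995
grasp_force: 0.0
```

Run:
```python
from tm import *
from lev import *
from rig import r
t=shot("top","t11");s=shot("scene","s11");print(r.sense()["eef_pos"])
o=load("scene0")
for c in[(359,297),(389,248),(281,236),(314,204)]: print(c,tm(o,s,*c))
for n,f in(("t",t),("s",s)): print(n,"temp",ang(f,70,np.arange(-.2,.21,.04)),"\nflow",ang(f,-80,np.arange(.3,.71,.04)))
# basket interior changes vs empty: blobs, backprojected at z=30
for nm,f,f0 in(("s",s,o),("t",t,load("top0"))):
    d=(np.abs(f["color"].astype(int)-f0["color"]).max(2)>45).astype(np.uint8);d=cv2.morphologyEx(d,cv2.MORPH_OPEN,np.ones((2,2)))
    n,l,st,ce=cv2.connectedComponentsWithStats(d)
    for i in range(1,n):
        P=ray(f,*ce[i],30,1.0)
        if st[i,4]>25 and 280<P[0]<520 and 80<P[1]<380: print(nm,ce[i].round(),st[i],P.round(),f["color"][l==i].mean(0).round())
```

```text
[314.78509264 444.8318052  304.17312955]
(359, 297) (0, 0, 0.77)
(389, 248) (0, 0, 0.74)
(281, 236) (0, 0, 1.0)
(314, 204) (0, 0, 0.92)
t temp [(-0.2, 0.0), (-0.16, 0.02), (-0.12, 0.13), (-0.08, 0.18), (-0.04, 0.22), (0.0, 0.2), (0.04, 0.19), (0.08, 0.1), (0.12, 0.05), (0.16, 0.02), (0.2, 0.0)] 
flow [(0.3, 0.27), (0.34, 0.38), (0.38, 0.48), (0.42, 0.53), (0.46, 0.62), (0.5, 0.48), (0.54, 0.41), (0.58, 0.32), (0.62, 0.26), (0.66, 0.2), (0.7, 0.14)]
s temp [(-0.2, 0.05), (-0.16, 0.11), (-0.12, 0.21), (-0.08, 0.28), (-0.04, 0.34), (0.0, 0.34), (0.04, 0.38), (0.08, 0.37), (0.12, 0.33), (0.16, 0.2), (0.2, 0.09)] 
flow [(0.3, 0.0), (0.34, 0.08), (0.38, 0.14), (0.42, 0.26), (0.46, 0.37), (0.5, 0.45), (0.54, 0.5), (0.58, 0.45), (0.62, 0.29), (0.66, 0.16), (0.7, 0.08)]
s [318. 217.] [312 214  13   8  36] [339. 123.  30.] [ 46.  79. 123.]
s [315. 237.] [306 220  18  34 416] [393. 171.  30.] [47. 59. 72.]
s [349. 263.] [327 237  54  48 794] [376. 286.  30.] [ 65.  89. 110.]
t [161. 202.] [152 195  22  17 145] [457. 305.  30.] [ 55.  85. 118.]
t [170. 231.] [149 211  55  36 969] [371. 275.  30.] [ 71.  97. 121.]
t [203. 219.] [193 210  20  17 218] [409. 178.  30.] [ 73.  93. 115.]
```

```bash
python3 -c "
from rig import r
print(r.sign_off())"
```

```text
the job is handed in; nothing more can be done
None
```

I handed the job in with every step carried out, but sign-off returned no verdict, and I checked the final state only by numeric image measurement because the 14 pictures were used up: temperature lever upright (about 0 rad) with the pin through to its shoulder, flow lever at about +0.5 rad, both hanging bath things in the standing basket, gripper empty and clear; one stray repeated move early on pulled the temperature lever a little off upright, and I re-centred it before pinning.

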